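Put the polishing wheels away in size order

TASK

The four polishing wheels have dried in the white drip rack in no particular order: put them away in the wooden storage rack, each in the place cut for its size, so that they run from the largest to the smallest along the row. Set each one down rather than dropping it, standing upright and fully down on its rests between its wire hoops, and leave the glass jar between the racks where it stands.

Things in the scene. Friction and masses are not known exactly. Their poses are not given: they have to be found in the camera images.
- wheel_105: Dark-grey rigid rubber-bonded polishing wheel, a disc on edge with a brass bush: the largest of four, diameter 105 mm, 22 mm thick, about 324 g. Origin: its centre; own y = the disc's axis, level, along the row. At the start in any of the drying rack's four places, 66 mm apart. Pinch across its thickness from above: no wire down to 33 mm below the rim; 36 mm or more to the next wheel.
- wheel_90: Dark-grey rigid rubber-bonded polishing wheel, a disc on edge with a brass bush: the second largest of four, diameter 90 mm, 20 mm thick, about 216 g. Origin: its centre; own y = the disc's axis, level, along the row. At the start in any of the drying rack's four places, 66 mm apart. Pinch across its thickness from above: no wire down to 33 mm below the rim; 36 mm or more to the next wheel.
- wheel_75: Dark-grey rigid rubber-bonded polishing wheel, a disc on edge with a brass bush: the second smallest of four, diameter 75 mm, 18 mm thick, about 135 g. Origin: its centre; own y = the disc's axis, level, along the row. At the start in any of the drying rack's four places, 66 mm apart. Pinch across its thickness from above: no wire down to 33 mm below the rim; 36 mm or more to the next wheel.
- wheel_60: Dark-grey rigid rubber-bonded polishing wheel, a disc on edge with a brass bush: the smallest of four, diameter 60 mm, 16 mm thick, about 77 g. Origin: its centre; own y = the disc's axis, level, along the row. At the start in any of the drying rack's four places, 66 mm apart. Pinch across its thickness from above: no wire down to 33 mm below the rim; 36 mm or more to the next wheel.
- bay_105: Storage-rack place for the 105 mm wheel, largest of four graded in one row 66 mm apart: two dark wooden rests between two dark steel wire hoops; fixed. Origin: its middle, on the board's top, 18 mm over the bench; x across, y along the row (the wheel's axis), z up. Rests 63 mm apart at the contacts; a seated wheel's centre is 56.5 mm above the origin. Hoops 39 mm high, 38 mm clear between.
- bay_90: Storage-rack place for the 90 mm wheel, second largest of four graded in one row 66 mm apart: two dark wooden rests between two dark steel wire hoops; fixed. Origin: its middle, on the board's top, 18 mm over the bench; x across, y along the row (the wheel's axis), z up. Rests 54 mm apart at the contacts; a seated wheel's centre is 49.0 mm above the origin. Hoops 33 mm high, 36 mm clear between.
- bay_75: Storage-rack place for the 75 mm wheel, second smallest of four graded in one row 66 mm apart: two dark wooden rests between two dark steel wire hoops; fixed. Origin: its middle, on the board's top, 18 mm over the bench; x across, y along the row (the wheel's axis), z up. Rests 45 mm apart at the contacts; a seated wheel's centre is 41.5 mm above the origin. Hoops 28 mm high, 34 mm clear between.
- bay_60: Storage-rack place for the 60 mm wheel, smallest of four graded in one row 66 mm apart: two dark wooden rests between two dark steel wire hoops; fixed. Origin: its middle, on the board's top, 18 mm over the bench; x across, y along the row (the wheel's axis), z up. Rests 36 mm apart at the contacts; a seated wheel's centre is 34.0 mm above the origin. Hoops 22 mm high, 32 mm clear between.
- drying_rack: White drip tray, 130 mm (x) by 294 mm (y, the row), with two steel bars (10 mm thick, 42 mm apart, axes 30 mm up) that carry the wheels and wire hoops 44 mm high, 40 mm clear at each place. Origin: centre of its underside. Fixed; left or right in front of the robot, the storage rack (beech, 140 by 294 mm, end cheeks up to 68 mm high) on the other side.
- jar: Empty glass cup, 56 mm across and 75 mm high, standing loose on the bench between the two racks. Origin: centre of its underside; z up.

How it is judged:
At the end, for the whole second after the job is handed in: Each of the four wheels stands at rest in the storage-rack place of its own size: its centre within 8 mm across and 12 mm along the row of the middle of the place, within 6 mm of its seated height, its axis within 0.3 rad of the row's direction; all released (x of wheel_105 in the frame of bay_105 between -0.008 and 0.008 m and y of wheel_105 in the frame of bay_105 between -0.012 and 0.012 m and z of wheel_105 in the frame of bay_105 between 0.0505 and 0.0625 m and angle between the y axis of wheel_105 and the y axis of bay_105, either way round below 0.3 rad and linear speed of each of wheel_105, wheel_90, wheel_75, wheel_60 below 0.02 m/s and angular speed of each of wheel_105, wheel_90, wheel_75, wheel_60 below 0.3 rad/s and x of wheel_90 in the frame of bay_90 between -0.008 and 0.008 m and y of wheel_90 in the frame of bay_90 between -0.012 and 0.012 m and z of wheel_90 in the frame of bay_90 between 0.043 and 0.055 m and angle between the y axis of wheel_90 and the y axis of bay_90, either way round below 0.3 rad and x of wheel_75 in the frame of bay_75 between -0.008 and 0.008 m and y of wheel_75 in the frame of bay_75 between -0.012 and 0.012 m and z of wheel_75 in the frame of bay_75 between 0.0355 and 0.0475 m and angle between the y axis of wheel_75 and the y axis of bay_75, either way round below 0.3 rad and x of wheel_60 in the frame of bay_60 between -0.008 and 0.008 m and y of wheel_60 in the frame of bay_60 between -0.012 and 0.012 m and z of wheel_60 in the frame of bay_60 between 0.028 and 0.04 m and angle between the y axis of wheel_60 and the y axis of bay_60, either way round below 0.3 rad); the robot touches nothing.
It fails at once if the 105 mm wheel is dropped (falls free faster than 0.7 m/s, about 25 mm of fall) (linear speed of wheel_105 above 0.7 m/s and not (contact force between the fingers and wheel_105 above 0.05 N)).
It fails at once if the 90 mm wheel is dropped (falls free faster than 0.7 m/s, about 25 mm of fall) (linear speed of wheel_90 above 0.7 m/s and not (contact force between the fingers and wheel_90 above 0.05 N)).
It fails at once if the 75 mm wheel is dropped (falls free faster than 0.7 m/s, about 25 mm of fall) (linear speed of wheel_75 above 0.7 m/s and not (contact force between the fingers and wheel_75 above 0.05 N)).
It fails at once if the 60 mm wheel is dropped (falls free faster than 0.7 m/s, about 25 mm of fall) (linear speed of wheel_60 above 0.7 m/s and not (contact force between the fingers and wheel_60 above 0.05 N)).
It fails at once if the glass jar is knocked over or pushed more than 20 mm (distance of jar from where it was at the start of the episode above 0.02 m or angle between jar's own z axis and vertical above 0.3 rad).
It also fails if it takes over 128 s, if anything falls off the work surface, if the arm or the gripper's body presses on something with over 40 N, if the wrist force passes 120 N, or if a joint passes its speed limit or range.

ROBOT

A 6-joint arm with a two-finger parallel gripper is mounted at the origin on the work surface. World frame = base frame: x ahead of the robot, y to its left, z up, the work surface at z = 0. Lengths are in m, angles in rad, forces in N, time in s.
With the tool pointing down it reaches from about 0.35 to 0.875 m from the base axis. Payload 4.2 kg.
Tool frame: the origin (TCP) lies on the centre line of the jaws, within the pads' length; the fingertips stand 17 mm ahead of it and the grasp point (between the pads) lies 2 mm behind it; z points along the fingers, y is the line along which they close (so a half turn about z gives the same grasp; the last joint's range is limited). The gripper opens to 85 mm and grips with 20 to 120 N. Pads are 22 mm wide; open, the fingers measure 114 mm over their backs; the gripper's body (76 mm by 85 mm) begins 54 mm behind the grasp point. The pads swing forward as they close: fully open they stand 13 mm farther back than shut.
Start: joints at [-1.038, 0.385, 0.008, 0, -1.194, -0.259], TCP at [0.169, -0.602, 0.248] pointing down, gripper open.
Joint ranges: [-3.14, 3.14], [-1.21, 2.06], [-1.07, 1.41], [-3.16, 2.05], [-2.99, -0.16], [-3.1, 3.1]. Speed limits (rad/s): [2.79, 2.79, 3.14, 3.14, 3.14, 3.14].

INTERFACE

Orientations are given as a rotation vector (axis times angle).
In Python, from plant import bot gives the robot as it stands.
- The arm moves only by the tool send_rows, never from a script. Its arguments are lists of equal length, an entry for each row: "grip": the opening, from 0 (shut) to 1 (fully open); "slide": the shift along the tool's x, y, z normalised to -1 to 1, where 1 is 120 mm, a list of three; "turn": the turn about the tool's z normalised to -1 to 1, where 1 is 360 degrees. A call has 1 to 20 rows; each row is the pose to reach, as a shift and turn from the pose commanded when the call began, along the tool's axes at that moment, turning the shorter way round; what a row does not reach only later rows make up. A row lasts 1/12 s, in which the tool goes at most 41.7 mm and 7.16 degrees, less where a joint would pass 70% of its speed; a pose out of reach is approached as far as the arm can. A call with a number of a shift or a turn outside -1 to 1 is refused whole. A call with a gripper value outside its range is refused whole. The fingers move at their own pace and stop on an object; the grip force is fixed at half the most. Time passes only in rows, so rows that repeat a pose let the fingers close. It gives the time, the measured TCP pose, the force, the opening and the grip force at its end, in the units of the state.
- bot.read_state(): the state, without advancing time (a new reading comes with each control period).
- bot.capture(name): name is "scene" or "top"; returns (picture, depth): 420x560x3 uint8, blue, green, red; 420x560 float32, m along the optical axis (not along the pixel's ray), 0 where there is no reading.
- bot.get_calibration(name): a dict with "fov_y" (degrees; the focal length in pixels is half the picture's height over the tangent of half this angle, whatever the lens; pixels are square), "cx", "cy" (the principal point, pixels), "dist_coeffs" ([k1, k2, p1, p2, k3] as OpenCV has them; the pictures are not rectified), "camera_from_world" (4x4, takes a point from world to camera coordinates). Camera axes: x right, y down, z forward; pixel columns grow to the right and rows downward; lengths in m; the calibration is good to about 2 mm. A picture is of the moment at which its call begins. get_calibration takes no time and is no camera call.
- bot.sign_off(): hands the job in; it is judged then, once.
The state is a dict: "time": time; "joint_positions": joint angles; "dq": joint speeds; "effort": joint torques, N m; "position": TCP position; "ee_rot": TCP orientation; "ft_force": force on the tool from outside, world axes, zero at the start; "wrist_torque": the same for the moment, N m; "opening": finger opening in m; "finger_force": force on a finger pad.
Only numpy, scipy, OpenCV 4.12 (cv2) and the standard library are available. Lean on these libraries where they do the work, as an engineer would, in place of code of your own. Each camera call takes 0.05 s, during which the arm holds its last target. There are 200 camera calls.

## Working session

There is one attempt and no reset: what is moved stays moved. The work goes in short steps, Python scripts to look and compute and a tool call to move; the robot and the scene stay as the last step left them, time stands still between calls to the robot, and variables do not carry over. Pictures are saved under pics/ and viewed, at most 14 in all, crops included, and the job is handed in when it is done.

Besides the shell and the picture viewer there is one more tool, called after "Request:" by a JSON object that holds its "api" and its "payload", one argument or row to a line. send_rows: Moves the arm, as the interface text tells. Scaled input: -1 to 1 covers 120 mm each way for a shift and 360 degrees each way for a turn. Its arguments: {"type":"object","properties":{"grip":{"type":"array"},"slide":{"type":"array"},"turn":{"type":"array"}},"required":["grip","slide","turn"]}

```bash
ls; mkdir -p pics
python3 - <<'E'
from plant import bot
import cv2,numpy as np
s=bot.read_state();print({k:np.round(v,3) for k,v in s.items()})
for n in("scene","top"):
    im,d=bot.capture(n);cv2.imwrite(f"pics/{n}0.png",im);np.save(f"{n}0.npy",d)
    c=bot.get_calibration(n);print(n,c)
E
```

```text
pics
{'time': np.float64(0.0), 'joint_positions': array([-1.038e+00,  3.860e-01,  7.000e-03, -1.000e-03, -1.194e+00,
       -2.590e-01]), 'dq': array([-0.001,  0.   , -0.   , -0.001, -0.001,  0.002]), 'effort': array([ 2.0000e-03, -3.9229e+01,  1.8840e+01,  4.1860e+00, -5.0000e-03,
       -0.0000e+00]), 'position': array([ 0.169, -0.601,  0.247]), 'ee_rot': array([ 4.280e-01, -3.112e+00, -3.000e-03]), 'ft_force': array([ 0.722,  0.391, -0.348]), 'wrist_torque': array([ 0.049, -0.013, -0.013]), 'finger_force': np.float64(0.0), 'opening': np.float64(0.085)}
scene {'fov_y': 57.66461644748847, 'cx': 281.26705164266565, 'cy': 202.40371253774725, 'dist_coeffs': array([-0.02842727,  0.        ,  0.        ,  0.        ,  0.        ]), 'camera_from_world': array([[-0.08771998,  0.99608081, -0.0113234 ,  0.03461327],
       [ 0.85512139,  0.06946605, -0.51375274, -0.41832638],
       [-0.51095265, -0.05474926, -0.85786357,  1.09745402],
       [ 0.        ,  0.        ,  0.        ,  1.        ]])}
top {'fov_y': 42.85141483760968, 'cx': 278.1973186988411, 'cy': 208.4328039580711, 'dist_coeffs': array([-0.20451861,  0.        ,  0.        ,  0.        ,  0.        ]), 'camera_from_world': array([[-0.01333833, -0.99988315,  0.00746886,  0.00832573],
       [-0.9951402 ,  0.01254552, -0.09766571,  0.52822984],
       [ 0.0975606 , -0.00873526, -0.99519125,  1.28046724],
       [ 0.        ,  0.        ,  0.        ,  1.        ]])}
```

View pics/top0.png

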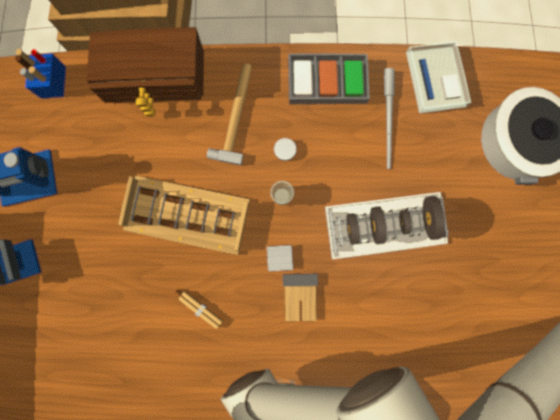

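View pics/scene0.png

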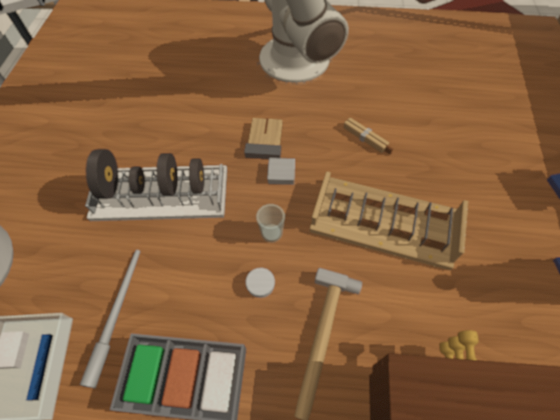

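The top view shows the drying rack on the right (wheels at about x=355, 378, 406 and 433 px), the jar at (283,192) and the storage rack on the left with its largest bay at the far left. From −y to +y, the wheels are 105, 60, 90 and 75. Next I'll measure from depth.

```bash
cat > h.py <<'E'
from plant import bot
import cv2,numpy as np
def cloud(n,d):
    c=bot.get_calibration(n);f=210/np.tan(np.radians(c["fov_y"]/2))
    K=np.array([[f,0,c["cx"]],[0,f,c["cy"]],[0,0,1]])
    u,v=np.meshgrid(np.arange(560.),np.arange(420.))
    p=cv2.undistortPoints(np.stack([u,v],-1).reshape(-1,1,2),K,c["dist_coeffs"]).reshape(420,560,2)
    P=np.dstack([p*d[...,None],d]);T=c["camera_from_world"]
    W=(P-T[:3,3])@T[:3,:3];W[d==0]=np.nan
    return W
def rect(W,m):
    p=W[m][:,:2];p=p[np.isfinite(p).all(1)]
    return p
E
python3 - <<'E'
from h import *
W={};I={}
for n in("scene","top"):
    W[n]=cloud(n,np.load(f"{n}0.npy"));I[n]=cv2.imread(f"pics/{n}0.png")
    print(n,"bench z",np.nanmedian(W[n][200:300,255:262,2]))
boxes={"top":{"dry":(185,265,320,452),"sto":(172,258,115,255),"jar":(175,210,265,300)},"scene":{"dry":(145,222,80,232),"sto":(172,270,308,472),"jar":(200,245,252,290)}}
for k in("dry","sto","jar"):
  for n in W:
    a,b,c,d=boxes[n][k];w=W[n][a:b,c:d].reshape(-1,3);w=w[np.isfinite(w).all(1)]
    p=w[(w[:,2]>.008)&(w[:,2]<(.03 if k=="dry" else .09))]
    r=cv2.minAreaRect(p[:,:2].astype(np.float32));print(k,n,np.round(r[0],4),np.round(r[1],4),round(r[2],2),"zmax",np.round(np.percentile(w[:,2],[50,99,100]),3), "pct xy",np.round(np.percentile(p[:,:2],[1,50,99],axis=0),3).tolist())
E
```

```text
scene bench z 0.0012418187547037082
top bench z 0.0003985598614297833
dry scene [ 0.488  -0.2669] [0.1337 0.2949] 6.37 zmax [0.005 0.134 0.138] pct xy [[0.411, -0.404], [0.53, -0.239], [0.568, -0.116]]
dry top [ 0.4844 -0.2749] [0.1897 0.3147] 9.06 zmax [0.004 0.134 0.141] pct xy [[0.406, -0.418], [0.478, -0.246], [0.564, -0.119]]
sto scene [0.5591 0.2234] [0.2945 0.2229] 78.72 zmax [0.017 0.067 0.071] pct xy [[0.438, 0.084], [0.533, 0.241], [0.613, 0.377]]
sto top [0.5195 0.2214] [0.319 0.175] 82.74 zmax [0.016 0.068 0.075] pct xy [[0.43, 0.083], [0.517, 0.234], [0.605, 0.376]]
jar scene [ 0.5656 -0.0052] [0.0559 0.0531] 6.52 zmax [0.003 0.076 0.078] pct xy [[0.54, -0.031], [0.557, -0.006], [0.593, 0.02]]
jar top [ 0.5618 -0.0122] [0.0621 0.0541] 83.5 zmax [0.002 0.078 0.081] pct xy [[0.536, -0.034], [0.572, -0.01], [0.589, 0.018]]
```

Run:
```python
from h import *
W={};I={}
for n in("scene","top"):
    W[n]=cloud(n,np.load(f"{n}0.npy"));I[n]=cv2.imread(f"pics/{n}0.png")
boxes={"top":{"dry":(185,265,320,452),"sto":(172,258,115,255)},"scene":{"dry":(145,222,80,232),"sto":(172,270,308,472)}}
def get(n,k):
    a,b,c,d=boxes[n][k];w=W[n][a:b,c:d].reshape(-1,3);i=I[n][a:b,c:d].reshape(-1,3).astype(int);g=np.isfinite(w).all(1);return w[g],i[g]
for n in W:
    w,i=get(n,"sto")
    # cheeks
    q=[]
    for lo,hi in((.06,.16),(.3,.4)):
        p=w[(w[:,2]>.02)&(w[:,2]<.075)&(w[:,1]>lo-.0)&(w[:,1]<hi)&(i[:,2]>130)]
        p=p[p[:,2]>.035]
        r=cv2.minAreaRect(p[:,:2].astype(np.float32));print(n,"cheek",len(p),np.round(r[0],4),np.round(r[1],4),round(r[2],1),"zmax",p[:,2].max().round(3))
        q.append(np.array(r[0]))
    dd=q[1]-q[0];print("  len",np.linalg.norm(dd).round(4),"ang",np.degrees(np.arctan2(-dd[0],dd[1])).round(2),"mid",(q[0]+q[1])/2)
    w,i=get(n,"dry")
    t=np.radians(6.37);e=np.array([np.sin(t)*-1,np.cos(t)]) # row dir guess
    m=(i.max(1)<110)&(w[:,2]>.06); s=w[:,:2]@e; h=w[:,:2]@np.array([np.cos(t),np.sin(t)])
    # white tray
    tr=(i.min(1)>150)&(w[:,2]<.03)&(w[:,2]>.002)
    r=cv2.minAreaRect(w[tr][:,:2].astype(np.float32));print(n,"tray",tr.sum(),np.round(r[0],4),np.round(r[1],4),round(r[2],2))
    hist,ed=np.histogram(s[m],40);print(" s",list(zip(ed.round(3),hist)))
```

```text
scene cheek 278 [0.4963 0.122 ] [0.069  0.1195] 77.8 zmax 0.053
scene cheek 242 [0.5433 0.3667] [0.1237 0.0673] 21.2 zmax 0.071
  len 0.2492 ang -10.87 mid [0.51981036 0.24436173]
scene tray 1290 [ 0.4883 -0.2664] [0.1303 0.2938] 6.44
 s [(np.float64(-0.428), np.int64(108)), (np.float64(-0.423), np.int64(132)), (np.float64(-0.417), np.int64(136)), (np.float64(-0.412), np.int64(191)), (np.float64(-0.407), np.int64(581)), (np.float64(-0.401), np.int64(0)), (np.float64(-0.396), np.int64(0)), (np.float64(-0.391), np.int64(0)), (np.float64(-0.385), np.int64(0)), (np.float64(-0.38), np.int64(0)), (np.float64(-0.374), np.int64(0)), (np.float64(-0.369), np.int64(0)), (np.float64(-0.364), np.int64(32)), (np.float64(-0.358), np.int64(63)), (np.float64(-0.353), np.int64(88)), (np.float64(-0.348), np.int64(89)), (np.float64(-0.342), np.int64(0)), (np.float64(-0.337), np.int64(0)), (np.float64(-0.331), np.int64(0)), (np.float64(-0.326), np.int64(0)), (np.float64(-0.321), np.int64(0)), (np.float64(-0.315), np.int64(0)), (np.float64(-0.31), np.int64(0)), (np.float64(-0.305), np.int64(0)), (np.float
[... 1508 characters left out ...]
float64(-0.321), np.int64(0)), (np.float64(-0.316), np.int64(0)), (np.float64(-0.31), np.int64(0)), (np.float64(-0.305), np.int64(0)), (np.float64(-0.3), np.int64(1)), (np.float64(-0.294), np.int64(56)), (np.float64(-0.289), np.int64(87)), (np.float64(-0.283), np.int64(79)), (np.float64(-0.278), np.int64(182)), (np.float64(-0.273), np.int64(2)), (np.float64(-0.267), np.int64(0)), (np.float64(-0.262), np.int64(0)), (np.float64(-0.257), np.int64(0)), (np.float64(-0.251), np.int64(0)), (np.float64(-0.246), np.int64(0)), (np.float64(-0.24), np.int64(0)), (np.float64(-0.235), np.int64(28)), (np.float64(-0.23), np.int64(65)), (np.float64(-0.224), np.int64(69)), (np.float64(-0.219), np.int64(107))]
```

Run:
```python
import cv2,numpy as np
a=cv2.imread("pics/top0.png")
l=cv2.resize(a[165:265,110:260],(780,520),interpolation=cv2.INTER_CUBIC);cv2.imwrite("pics/sto_crop.png",l)
```

```text
(no output)
```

View pics/sto_crop.png

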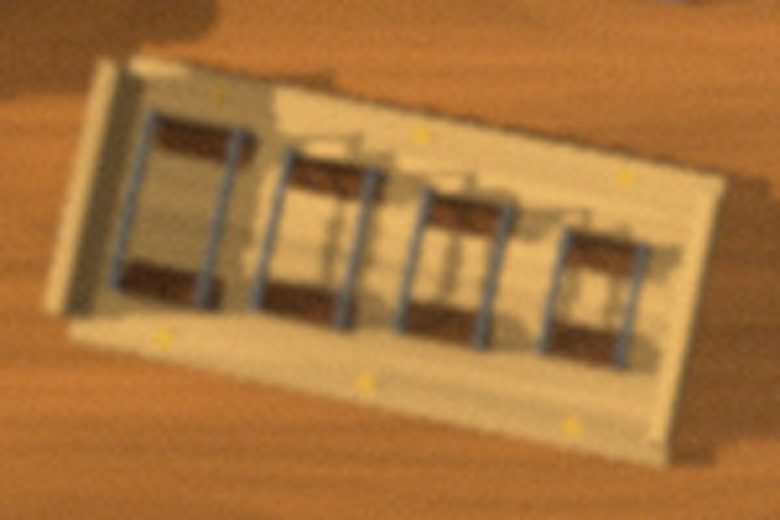

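The crop shows the storage rack with four bays, hoop pairs in blue-grey and pairs of dark-brown rests, largest bay at the left (y+). I'll locate the rests next.

Run:
```python
from h import *
for n in("scene","top"):
    d=np.load(f"{n}0.npy");I=cv2.imread(f"pics/{n}0.png");W=cloud(n,d)
    z=W[...,2]
    box=np.zeros(z.shape,bool)
    a,b,c,e={"top":(172,258,115,255),"scene":(172,270,308,472)}[n];box[a:b,c:e]=1
    hsv=cv2.cvtColor(I,cv2.COLOR_BGR2HSV)
    m=(box&(z>.010)&(z<.085)).astype(np.uint8);m=cv2.morphologyEx(m,cv2.MORPH_OPEN,np.ones((3,3)))
    N,L,S,_=cv2.connectedComponentsWithStats(m);k=1+S[1:,4].argmax();bm=(L==k)
    p=W[bm&(z<.024)&(z>.012)];r=cv2.minAreaRect(p[:,:2].astype(np.float32));print(n,"board",np.round(r[0],4),np.round(r[1],4),round(r[2],2))
    rm=(box&(I[...,2]<105)&(I[...,2].astype(int)-I[...,0]>18)&cv2.erode(cv2.morphologyEx(bm.astype(np.uint8),cv2.MORPH_CLOSE,np.ones((9,9))),np.ones((5,5))).astype(bool)).astype(np.uint8)
    N,L,S,C=cv2.connectedComponentsWithStats(rm)
    for j in range(1,N):
        if S[j,4]>12:
            q=W[L==j];q=q[np.isfinite(q).all(1)];print(S[j,4],C[j].round(1),np.median(q,0).round(4), "mean",q.mean(0).round(4))
```

```text
scene board [0.5204 0.2319] [0.2927 0.1438] 77.17
253 [339.7 206.2] [0.5163 0.1345 0.0286] mean [0.5053 0.134  0.0295]
135 [373. 203.] [0.4927 0.2051 0.0301] mean [0.4938 0.2041 0.0327]
359 [401.8 221.2] [0.5448 0.2608 0.0325] mean [0.5345 0.2606 0.0356]
510 [436.1 230. ] [0.5624 0.3292 0.0339] mean [0.5498 0.3279 0.0378]
375 [455.6 234.8] [0.5596 0.364  0.041 ] mean [0.559  0.3642 0.0411]
147 [367.7 223.6] [0.543  0.1925 0.03  ] mean [0.5429 0.1919 0.0306]
top board [0.5176 0.2301] [0.2947 0.1421] 77.53
165 [129.7 201.9] [0.5459 0.3654 0.0427] mean [0.5473 0.3649 0.0424]
129 [148.  191.4] [0.5734 0.3213 0.0348] mean [0.5732 0.3205 0.0375]
81 [174.  198.3] [0.5554 0.2563 0.0339] mean [0.5552 0.2555 0.0367]
60 [200.  205.1] [0.5384 0.193  0.0312] mean [0.538  0.1917 0.0328]
148 [141.7 219. ] [0.5055 0.3367 0.0341] mean [0.5055 0.3356 0.0369]
48 [224.8 212.2] [0.5205 0.1338 0.0298] mean [0.5203 0.1316 0.0307]
103 [168.4 222.7] [0.4954 0.2703 0.0327] mean [0.4958 0.2695 0.0342]
84 [194.8 226.6] [0.4851 0.2057 0.0315] mean [0.4859 0.2048 0.0333]
71 [221.5 230.2] [0.4769 0.1412 0.0295] mean [0.4764 0.1398 0.0307]
```

```bash
cat > g.py <<'E'
import sys
from h import *
from scipy.spatial.transform import Rotation as R
x,y,z,yaw=map(float,sys.argv[1:5])
s=bot.read_state();r=R.from_rotvec(s["ee_rot"]).as_matrix();p=np.array(s["position"])
d=r.T@(np.array([x,y,z])-p)
yn=np.degrees(np.arctan2(r[1,1],r[0,1]));dy=(yn-yaw+180)%360-180
print("t",round(s["time"],2),"pos",p.round(4),"yaw",yn.round(2),"tilt",np.degrees(np.arccos(-r[2,2])).round(2),"q",np.round(s["joint_positions"],2))
print("slide units",(d/.12).round(3),"turn units",round(dy/360,4),"open",round(s["opening"],4),"F",np.round(s["ft_force"],1),"ff",round(s["finger_force"],1))
E
python3 g.py .4977 -.3624 .245 96.45
```

```text
t 0.1 pos [ 0.1689 -0.6012  0.2473] yaw 105.68 tilt 0.11 q [-1.04  0.39  0.01 -0.   -1.19 -0.26]
slide units [-3.176  1.176  0.021] turn units 0.0256 open 0.0854 F [ 0.1  0.8 -0.6] ff 0.0
```

Request:
{"api": "send_rows", "payload": {
  "grip": [0.5, 0.5, 0.5],
  "slide": [
    [-0.3, 0.12, 0],
    [-0.6, 0.24, 0],
    [-0.9, 0.35, 0]
  ],
  "turn": [0, 0, 0]
}}

```text
time: 0.35
position: [0.2618, -0.531, 0.2475]
ee_rot: [0.425, -3.112, -0.002]
ft_force: [1.6, -0.4, -0.2]
opening: 0.0516
finger_force: 0.0
```

Request:
{"api": "send_rows", "payload": {
  "grip": [0.5, 0.5, 0.5],
  "slide": [
    [-0.3, 0.12, 0],
    [-0.6, 0.24, 0],
    [-0.9, 0.35, 0]
  ],
  "turn": [0, 0, 0]
}}

```text
time: 0.6
position: [0.3552, -0.4608, 0.248]
ee_rot: [0.428, -3.112, -0.001]
ft_force: [-0.1, -0.6, -0.1]
opening: 0.0426
finger_force: 0.0
```

Request:
{"api": "send_rows", "payload": {
  "grip": [0.5, 0.5, 0.5],
  "slide": [
    [-0.3, 0.12, 0],
    [-0.6, 0.24, 0],
    [-0.9, 0.35, 0]
  ],
  "turn": [0, 0, 0]
}}

```text
time: 0.85
position: [0.4479, -0.3911, 0.248]
ee_rot: [0.429, -3.112, -0.001]
ft_force: [-0.4, -0.7, -0.9]
opening: 0.0427
finger_force: 0.0
```

Request:
{"api": "send_rows", "payload": {
  "grip": [0.5, 0.5, 0.5, 0.5, 0.5],
  "slide": [
    [-0.25, 0.06, 0.01],
    [-0.476, 0.126, 0.021],
    [-0.476, 0.126, 0.021],
    [-0.476, 0.126, 0.021],
    [-0.476, 0.126, 0.021]
  ],
  "turn": [0.012, 0.0256, 0.0256, 0.0256, 0.0256]
}}

```text
time: 1.27
position: [0.4973, -0.3627, 0.2452]
ee_rot: [0.179, -3.135, -0.001]
ft_force: [0.3, -0.2, 0.5]
opening: 0.0426
finger_force: 0.0
```

```bash
python3 g.py .4977 -.3624 .124 96.45
```

```text
t 1.27 pos [ 0.4973 -0.3627  0.2452] yaw 96.52 tilt 0.08 q [-0.37  0.37 -0.02 -0.   -1.18 -1.09]
slide units [-5.00e-03  1.00e-03  1.01e+00] turn units 0.0002 open 0.0426 F [ 0.3 -0.2  0.5] ff 0.0
```

Request:
{"api": "send_rows", "payload": {
  "grip": [0.5, 0.5, 0.5, 0.5, 0.5, 0.5],
  "slide": [
    [0, 0, 0.25],
    [0, 0, 0.5],
    [0, 0, 0.7],
    [0, 0, 0.86],
    [0, 0, 1],
    [0, 0, 1]
  ],
  "turn": [0, 0, 0, 0, 0, 0]
}}

```text
time: 1.77
position: [0.4943, -0.3625, 0.1219]
ee_rot: [0.173, -3.13, -0.007]
ft_force: [-0.0, -0.1, -0.2]
opening: 0.0425
finger_force: 0.0
```

Run:
```python
from h import *
a,_=bot.capture("scene");b,_=bot.capture("top")
o=np.hstack([cv2.resize(a[90:240,60:260],(400,300)),cv2.resize(b[150:300,300:500],(400,300))]);cv2.imwrite("pics/g1.png",o)
print(bot.read_state()["ft_force"])
```

```text
[ 0.12219633 -0.89347509  1.19023126]
```

View pics/g1.png

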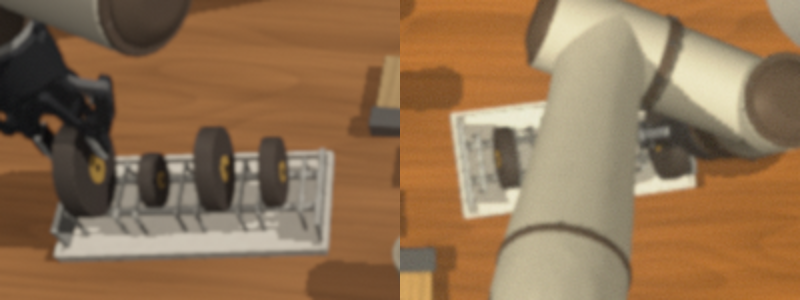

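The fingers straddle the 105 wheel (left, crop about (85,160)) with no contact. Closing, then a small test lift.

Request:
{"api": "send_rows", "payload": {
  "grip": [0, 0, 0, 0, 0, 0, 0, 0],
  "slide": [
    [0, 0, 0],
    [0, 0, 0],
    [0, 0, 0],
    [0, 0, 0],
    [0, 0, 0],
    [0, 0, 0],
    [0, 0, 0],
    [0, 0, 0]
  ],
  "turn": [0, 0, 0, 0, 0, 0, 0, 0]
}}

```text
time: 2.53
position: [0.4985, -0.3635, 0.1277]
ee_rot: [-0.178, 3.134, -0.004]
ft_force: [-1.5, -1.5, 6.0]
opening: 0.0209
finger_force: 60.5
```

Request:
{"api": "send_rows", "payload": {
  "grip": [0, 0, 0, 0, 0, 0],
  "slide": [
    [0, 0, -0.1],
    [0, 0, -0.25],
    [0, 0, -0.45],
    [0, 0, -0.7],
    [0, 0, -0.95],
    [0, 0, -1]
  ],
  "turn": [0, 0, 0, 0, 0, 0]
}}

```text
time: 3.03
position: [0.4996, -0.3636, 0.2509]
ee_rot: [-0.178, 3.129, -0.007]
ft_force: [1.0, -0.3, -1.5]
opening: 0.0209
finger_force: 59.5
```

```bash
python3 g.py .5403 .3277 .25 77.6
```

```text
t 3.03 pos [ 0.4996 -0.3636  0.2509] yaw 96.52 tilt 0.51 q [-0.37  0.37 -0.01  0.   -1.18 -1.09]
slide units [-0.991  5.685 -0.014] turn units 0.0526 open 0.0209 F [ 1.  -0.3 -1.5] ff 59.5
```

Request:
{"api": "send_rows", "payload": {
  "grip": [0, 0, 0, 0, 0],
  "slide": [
    [-0.01, 0.06, 0],
    [-0.03, 0.22, 0],
    [-0.07, 0.45, 0],
    [-0.12, 0.72, 0],
    [-0.17, 1, 0]
  ],
  "turn": [0, 0, 0, 0, 0]
}}

```text
time: 3.45
position: [0.5028, -0.2392, 0.2425]
ee_rot: [0.174, -3.132, -0.005]
ft_force: [1.0, -0.1, -2.2]
opening: 0.021
finger_force: 59.5
```

Request:
{"api": "send_rows", "payload": {
  "grip": [0, 0, 0, 0],
  "slide": [
    [-0.05, 0.27, 0],
    [-0.09, 0.53, 0],
    [-0.13, 0.78, 0],
    [-0.17, 1, 0]
  ],
  "turn": [0, 0, 0, 0]
}}

```text
time: 3.78
position: [0.5092, -0.117, 0.2429]
ee_rot: [0.177, -3.131, -0.003]
ft_force: [-0.1, 0.9, -2.6]
opening: 0.0211
finger_force: 59.5
```

Request:
{"api": "send_rows", "payload": {
  "grip": [0, 0, 0, 0],
  "slide": [
    [-0.05, 0.27, 0],
    [-0.09, 0.53, 0],
    [-0.13, 0.78, 0],
    [-0.17, 1, 0]
  ],
  "turn": [0, 0, 0, 0]
}}

```text
time: 4.12
position: [0.5158, 0.004, 0.243]
ee_rot: [0.177, -3.131, -0.001]
ft_force: [0.6, -0.6, -3.1]
opening: 0.0207
finger_force: 59.5
```

Request:
{"api": "send_rows", "payload": {
  "grip": [0, 0, 0, 0],
  "slide": [
    [-0.05, 0.27, 0],
    [-0.09, 0.53, 0],
    [-0.13, 0.78, 0],
    [-0.17, 1, 0]
  ],
  "turn": [0, 0, 0, 0]
}}

```text
time: 4.45
position: [0.5226, 0.1253, 0.2429]
ee_rot: [0.178, -3.131, 0.001]
ft_force: [0.3, -0.1, -2.3]
opening: 0.0209
finger_force: 59.5
```

Request:
{"api": "send_rows", "payload": {
  "grip": [0, 0, 0, 0],
  "slide": [
    [-0.05, 0.27, 0],
    [-0.09, 0.53, 0],
    [-0.13, 0.78, 0],
    [-0.17, 1, 0]
  ],
  "turn": [0, 0, 0, 0]
}}

```text
time: 4.78
position: [0.5293, 0.2466, 0.2426]
ee_rot: [0.178, -3.131, 0.003]
ft_force: [0.8, -0.4, -2.8]
opening: 0.0211
finger_force: 59.5
```

Request:
{"api": "send_rows", "payload": {
  "grip": [0, 0, 0, 0, 0, 0],
  "slide": [
    [-0.05, 0.25, 0],
    [-0.09, 0.48, 0],
    [-0.13, 0.62, 0],
    [-0.14, 0.685, 0],
    [-0.14, 0.685, 0],
    [-0.14, 0.685, 0]
  ],
  "turn": [0.012, 0.026, 0.04, 0.0526, 0.0526, 0.0526]
}}

```text
time: 5.28
position: [0.5373, 0.3283, 0.2429]
ee_rot: [-0.336, -3.119, 0.005]
ft_force: [-0.0, -0.1, -3.6]
opening: 0.0212
finger_force: 59.4
```

```bash
python3 g.py .5403 .3277 .122 77.6
python3 - <<'E'
from h import *
a,_=bot.capture("scene");b,_=bot.capture("top")
o=np.hstack([cv2.resize(a[60:285,250:550],(400,300)),cv2.resize(b[100:325,50:350],(400,300))]);cv2.imwrite("pics/p1.png",o)
E
```

```text
t 5.28 pos [0.5373 0.3283 0.2429] yaw 77.69 tilt 0.31 q [ 0.8   0.4   0.02 -0.   -1.19 -2.59]
slide units [-0.029  0.004  1.007] turn units 0.0003 open 0.0212 F [-0.  -0.1 -3.6] ff 59.4
```

View pics/p1.png

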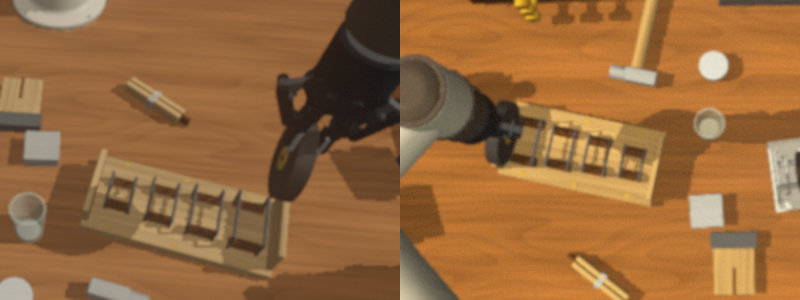

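The wheel is held above the far bay (left panel, about (290,160)). Before lowering, I'll check its position from the cloud.

```bash
cat > w.py <<'E'
import sys
from h import *
from scipy.spatial.transform import Rotation as R
# held wheel: points in the tool frame, given radius
rad=float(sys.argv[1])
s=bot.read_state();r=R.from_rotvec(s["ee_rot"]).as_matrix();p=np.array(s["position"])
for n in("scene","top"):
    im,d=bot.capture(n);q=(cloud(n,d).reshape(-1,3)-p)@r
    m=np.isfinite(q).all(1)&(abs(q[:,1])<.02)&(abs(q[:,0])<.075)&(q[:,2]>.022)&(q[:,2]<.12)
    q=q[m]
    if len(q)<30: print(n,len(q));continue
    # rim: outermost points by lower hull circle fit with known radius
    from scipy.optimize import least_squares
    h=cv2.convexHull(q[:,[0,2]].astype(np.float32))[:,0];h=h[h[:,1]>.035]
    f=least_squares(lambda c:np.hypot(h[:,0]-c[0],h[:,1]-c[1])-rad,[0,.04],loss="soft_l1",f_scale=.001).x
    print(n,len(q),"y range",np.percentile(q[:,1],[2,50,98]).round(4),"x range",np.percentile(q[:,0],[1,99]).round(4),"z max",np.percentile(q[:,2],99.).round(4),"centre x,z",f.round(4))
E
python3 w.py .0525
```

```text
scene 754 y range [-0.0102 -0.0089  0.0104] x range [-0.0531  0.0462] z max 0.0907 centre x,z [-0.0012  0.0417]
top 306 y range [-0.012  -0.0105  0.0069] x range [-0.0488  0.0545] z max 0.0885 centre x,z [0.0033 0.0413]
```

Request:
{"api": "send_rows", "payload": {
  "grip": [0, 0, 0, 0, 0, 0, 0, 0],
  "slide": [
    [-0.03, 0, 0.15],
    [-0.03, 0, 0.35],
    [-0.03, 0, 0.55],
    [-0.03, 0, 0.75],
    [-0.03, 0, 0.88],
    [-0.03, 0, 0.96],
    [-0.03, 0, 0.98],
    [-0.03, 0, 0.98]
  ],
  "turn": [0, 0, 0, 0, 0, 0, 0, 0]
}}

```text
time: 6.15
position: [0.5426, 0.3273, 0.1281]
ee_rot: [-0.341, -3.123, 0.001]
ft_force: [-1.1, 0.3, -2.0]
opening: 0.0209
finger_force: 59.4
```

Request:
{"api": "send_rows", "payload": {
  "grip": [0, 0, 0, 0],
  "slide": [
    [0, 0, 0.015],
    [0, 0, 0.03],
    [0, 0, 0.03],
    [0, 0, 0.03]
  ],
  "turn": [0, 0, 0, 0]
}}

```text
time: 6.48
position: [0.5427, 0.3279, 0.1253]
ee_rot: [0.341, 3.122, 0.002]
ft_force: [0.5, 0.7, -2.6]
opening: 0.021
finger_force: 59.4
```

```bash
python3 g.py .5403 .3277 .1185 77.6;python3 w.py .0525
```

```text
t 6.48 pos [0.5427 0.3279 0.1253] yaw 77.54 tilt 0.07 q [ 0.8   0.5  -0.13  0.   -0.94 -2.59]
slide units [ 0.019 -0.006  0.057] turn units -0.0002 open 0.021 F [ 0.5  0.7 -2.6] ff 59.4
scene 1116 y range [-0.0195 -0.0087  0.0189] x range [-0.0703  0.0645] z max 0.1181 centre x,z [-0.0173  0.1033]
top 567 y range [-0.0195 -0.0097  0.0179] x range [-0.0664  0.0735] z max 0.1125 centre x,z [0.0053 0.1008]
```

Request:
{"api": "send_rows", "payload": {
  "grip": [0, 0, 0, 0, 0, 0],
  "slide": [
    [0.01, 0, 0.015],
    [0.02, 0, 0.03],
    [0.02, 0, 0.04],
    [0.02, 0, 0.04],
    [0.02, 0, 0.04],
    [0.02, 0, 0.04]
  ],
  "turn": [0, 0, 0, 0, 0, 0]
}}

```text
time: 7.08
position: [0.5403, 0.3283, 0.12]
ee_rot: [0.341, 3.123, 0.001]
ft_force: [0.6, 0.4, -0.4]
opening: 0.0206
finger_force: 59.7
```

Request:
{"api": "send_rows", "payload": {
  "grip": [0, 0, 0, 0, 0],
  "slide": [
    [0, 0, 0.01],
    [0, 0, 0.02],
    [0, 0, 0.02],
    [0, 0, 0.02],
    [0, 0, 0.02]
  ],
  "turn": [0, 0, 0, 0, 0]
}}

```text
time: 7.5
position: [0.5415, 0.3286, 0.119]
ee_rot: [0.34, 3.12, 0.003]
ft_force: [3.3, -1.4, 5.8]
opening: 0.0209
finger_force: 60.5
```

Request:
{"api": "send_rows", "payload": {
  "grip": [0.3, 0.35, 0.4, 0.45, 0.45],
  "slide": [
    [0, 0, 0],
    [0, 0, 0],
    [0, 0, 0],
    [0, 0, 0],
    [0, 0, 0]
  ],
  "turn": [0, 0, 0, 0, 0]
}}

```text
time: 7.92
position: [0.5397, 0.3282, 0.1169]
ee_rot: [-0.341, -3.122, 0.001]
ft_force: [0.6, -0.4, 0.4]
opening: 0.0383
finger_force: 0.0
```

Request:
{"api": "send_rows", "payload": {
  "grip": [0.45, 0.45, 0.45, 0.45, 0.45, 0.45],
  "slide": [
    [0, 0, -0.1],
    [0, 0, -0.3],
    [0, 0, -0.55],
    [0, 0, -0.8],
    [0, 0, -1],
    [0, 0, -1]
  ],
  "turn": [0, 0, 0, 0, 0, 0]
}}

```text
time: 8.42
position: [0.5423, 0.3298, 0.2439]
ee_rot: [0.339, 3.115, 0.012]
ft_force: [0.6, 0.6, 1.3]
opening: 0.0386
finger_force: 0.0
```

```bash
python3 g.py .483 -.2322 .235 96.45
```

```text
t 8.42 pos [0.5423 0.3298 0.2439] yaw 77.59 tilt 0.66 q [ 0.8   0.4   0.02  0.   -1.18 -2.59]
slide units [-0.523 -4.68   0.038] turn units -0.0524 open 0.0386 F [0.6 0.6 1.3] ff 0.0
```

Request:
{"api": "send_rows", "payload": {
  "grip": [0.5, 0.5, 0.5],
  "slide": [
    [-0.04, -0.33, 0],
    [-0.08, -0.66, 0],
    [-0.12, -1, 0]
  ],
  "turn": [0, 0, 0]
}}

```text
time: 8.67
position: [0.5275, 0.2071, 0.2366]
ee_rot: [-0.338, -3.122, 0.001]
ft_force: [1.0, 0.2, 0.2]
opening: 0.0427
finger_force: 0.0
```

Request:
{"api": "send_rows", "payload": {
  "grip": [0.5, 0.5, 0.5],
  "slide": [
    [-0.04, -0.33, 0],
    [-0.08, -0.66, 0],
    [-0.12, -1, 0]
  ],
  "turn": [0, 0, 0]
}}

```text
time: 8.92
position: [0.5155, 0.0861, 0.237]
ee_rot: [-0.34, -3.123, 0.0]
ft_force: [0.7, -0.8, -0.6]
opening: 0.0428
finger_force: 0.0
```

Request:
{"api": "send_rows", "payload": {
  "grip": [0.5, 0.5, 0.5],
  "slide": [
    [-0.04, -0.33, 0],
    [-0.08, -0.66, 0],
    [-0.12, -1, 0]
  ],
  "turn": [0, 0, 0]
}}

```text
time: 9.17
position: [0.5037, -0.0342, 0.2371]
ee_rot: [-0.34, -3.123, -0.0]
ft_force: [0.4, -0.0, -1.0]
opening: 0.0428
finger_force: 0.0
```

Request:
{"api": "send_rows", "payload": {
  "grip": [0.5, 0.5, 0.5],
  "slide": [
    [-0.04, -0.33, 0],
    [-0.08, -0.66, 0],
    [-0.12, -1, 0]
  ],
  "turn": [0, 0, 0]
}}

```text
time: 9.42
position: [0.4919, -0.1545, 0.2371]
ee_rot: [-0.34, -3.123, -0.0]
ft_force: [0.5, -0.4, -0.0]
opening: 0.0428
finger_force: 0.0
```

Request:
{"api": "send_rows", "payload": {
  "grip": [0.5, 0.5, 0.5, 0.5, 0.5, 0.5, 0.5],
  "slide": [
    [-0.03, -0.3, 0],
    [-0.04, -0.55, 0],
    [-0.043, -0.68, 0.03],
    [-0.043, -0.68, 0.03],
    [-0.043, -0.68, 0.03],
    [-0.043, -0.68, 0.03],
    [-0.043, -0.68, 0.03]
  ],
  "turn": [-0.018, -0.036, -0.0524, -0.0524, -0.0524, -0.0524, -0.0524]
}}

```text
time: 10.0
position: [0.4804, -0.2328, 0.2338]
ee_rot: [-0.176, 3.137, 0.0]
ft_force: [-0.3, 0.3, -0.3]
opening: 0.0429
finger_force: 0.0
```

```bash
python3 g.py .483 -.2322 .1094 96.45
python3 - <<'E'
from h import *
a,_=bot.capture("scene")
cv2.imwrite("pics/g2.png",cv2.resize(a[80:290,60:500],(800,382)))
E
```

```text
t 10.0 pos [ 0.4804 -0.2328  0.2338] yaw 96.42 tilt 0.01 q [-0.15  0.24 -0.24 -0.   -1.09 -1.31]
slide units [-0.022  0.002  1.037] turn units -0.0001 open 0.0429 F [-0.3  0.3 -0.3] ff 0.0
```

View pics/g2.png

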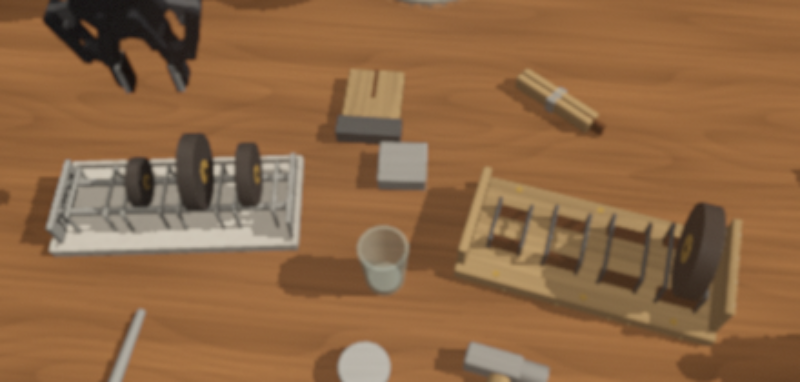

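The 105 wheel stands in its bay (about (700,250)). Gripper is over the 90 wheel (about (195,170)). Picking.

Request:
{"api": "send_rows", "payload": {
  "grip": [0.5, 0.5, 0.5, 0.5, 0.5, 0.5, 0.5, 0.5],
  "slide": [
    [-0.022, 0, 0.2],
    [-0.022, 0, 0.45],
    [-0.022, 0, 0.7],
    [-0.022, 0, 0.86],
    [-0.022, 0, 0.96],
    [-0.022, 0, 1],
    [-0.022, 0, 1],
    [-0.022, 0, 1]
  ],
  "turn": [0, 0, 0, 0, 0, 0, 0, 0]
}}

```text
time: 10.72
position: [0.4836, -0.2331, 0.1145]
ee_rot: [-0.177, 3.136, -0.001]
ft_force: [-0.1, 0.7, 0.7]
opening: 0.0424
finger_force: 0.0
```

```bash
python3 g.py .483 -.2322 .1104 96.45
python3 - <<'E'
from h import *
im,d=bot.capture("scene");W=cloud("scene",d).reshape(-1,3);i=im.reshape(-1,3)
t=np.radians(12.5);e=np.array([np.sin(t),np.cos(t)]);x=np.array([np.cos(t),-np.sin(t)])
q=W-[.519,.231,0];s=q[:,:2]@e;h=q[:,:2]@x
m=(i.max(1)<110)&(abs(h)<.06)&(s>.06)&(s<.13)&(W[:,2]>.07)&(W[:,2]<.15)
print(np.percentile(s[m],[2,50,98]).round(4),np.percentile(h[m],[1,99]).round(4),np.percentile(W[m,2],99.5))
E
```

```text
t 10.72 pos [ 0.4836 -0.2331  0.1145] yaw 96.46 tilt 0.07 q [-0.15  0.37 -0.39  0.   -0.81 -1.31]
slide units [0.004 0.008 0.034] turn units 0.0 open 0.0424 F [-0.1  0.7  0.7] ff 0.0
[0.0897 0.0958 0.112 ] [-0.0421  0.0545] 0.12823975765525736
```

Request:
{"api": "send_rows", "payload": {
  "grip": [0.5, 0.5, 0, 0, 0, 0, 0, 0, 0, 0],
  "slide": [
    [0, 0, 0.03],
    [0, 0, 0.03],
    [0, 0, 0.03],
    [0, 0, 0.03],
    [0, 0, 0.03],
    [0, 0, 0.03],
    [0, 0, 0.03],
    [0, 0, 0.03],
    [0, 0, 0.03],
    [0, 0, 0.03]
  ],
  "turn": [0, 0, 0, 0, 0, 0, 0, 0, 0, 0]
}}

```text
time: 11.6
position: [0.483, -0.2336, 0.1107]
ee_rot: [-0.176, 3.136, -0.001]
ft_force: [-1.1, 0.1, 4.9]
opening: 0.0188
finger_force: 60.1
```

Request:
{"api": "send_rows", "payload": {
  "grip": [0, 0, 0, 0, 0, 0, 0],
  "slide": [
    [0, 0, -0.1],
    [0, 0, -0.25],
    [0, 0, -0.45],
    [0, 0, -0.7],
    [0, 0, -0.92],
    [0, 0, -1],
    [0, 0, -1]
  ],
  "turn": [0, 0, 0, 0, 0, 0, 0]
}}

```text
time: 12.18
position: [0.4838, -0.2335, 0.2318]
ee_rot: [-0.175, 3.132, -0.001]
ft_force: [-0.0, 0.0, -2.4]
opening: 0.0187
finger_force: 59.4
```

```bash
python3 g.py .5261 .2632 .23 77.6; python3 w.py .045
```

```text
t 12.18 pos [ 0.4838 -0.2335  0.2318] yaw 96.39 tilt 0.27 q [-0.15  0.25 -0.24 -0.   -1.08 -1.31]
slide units [-0.811  4.074  0.015] turn units 0.0522 open 0.0187 F [-0.   0.  -2.4] ff 59.4
scene 470 y range [-0.0066  0.0112  0.0123] x range [-0.0459  0.0397] z max 0.076 centre x,z [-0.0022  0.0338]
top 88 y range [-0.0017  0.0113  0.0124] x range [0.0106 0.0483] z max 0.0761 centre x,z [0.0031 0.0316]
```

Request:
{"api": "send_rows", "payload": {
  "grip": [0, 0, 0, 0, 0],
  "slide": [
    [-0.01, 0.06, 0],
    [-0.04, 0.22, 0],
    [-0.09, 0.45, 0],
    [-0.14, 0.72, 0],
    [-0.2, 1, 0]
  ],
  "turn": [0, 0, 0, 0, 0]
}}

```text
time: 12.7
position: [0.4919, -0.1102, 0.2279]
ee_rot: [0.172, -3.132, -0.001]
ft_force: [-0.3, -0.2, -2.1]
opening: 0.0192
finger_force: 59.3
```

Request:
{"api": "send_rows", "payload": {
  "grip": [0, 0, 0, 0],
  "slide": [
    [-0.05, 0.27, 0],
    [-0.1, 0.53, 0],
    [-0.15, 0.78, 0],
    [-0.2, 1, 0]
  ],
  "turn": [0, 0, 0, 0]
}}

```text
time: 13.03
position: [0.5024, 0.0125, 0.2281]
ee_rot: [0.176, -3.133, 0.001]
ft_force: [-0.2, 0.1, -2.3]
opening: 0.0191
finger_force: 59.2
```

Request:
{"api": "send_rows", "payload": {
  "grip": [0, 0, 0, 0],
  "slide": [
    [-0.05, 0.27, 0],
    [-0.1, 0.53, 0],
    [-0.15, 0.78, 0],
    [-0.2, 1, 0]
  ],
  "turn": [0, 0, 0, 0]
}}

```text
time: 13.37
position: [0.5129, 0.1343, 0.2279]
ee_rot: [0.176, -3.133, 0.002]
ft_force: [0.7, -0.9, -2.4]
opening: 0.0186
finger_force: 59.2
```

Request:
{"api": "send_rows", "payload": {
  "grip": [0, 0, 0, 0, 0, 0, 0],
  "slide": [
    [-0.05, 0.27, 0],
    [-0.1, 0.53, 0],
    [-0.15, 0.78, 0],
    [-0.2, 0.94, 0],
    [-0.21, 1, 0],
    [-0.21, 1, 0],
    [-0.21, 1, 0]
  ],
  "turn": [0.012, 0.026, 0.04, 0.0522, 0.0522, 0.0522, 0.0522]
}}

```text
time: 13.95
position: [0.5249, 0.254, 0.2284]
ee_rot: [-0.336, -3.121, 0.004]
ft_force: [0.0, -0.5, -2.2]
opening: 0.0191
finger_force: 59.3
```

```bash
python3 g.py .5261 .2632 .1045 77.6; python3 w.py .045
```

```text
t 13.95 pos [0.5249 0.254  0.2284] yaw 77.69 tilt 0.23 q [ 0.73  0.33 -0.13 -0.   -1.12 -2.51]
slide units [0.004 0.08  1.032] turn units 0.0003 open 0.0191 F [ 0.  -0.5 -2.2] ff 59.3
scene 281 y range [-0.0094 -0.0081  0.0105] x range [-0.0464  0.0263] z max 0.0764 centre x,z [-0.0024  0.0322]
top 134 y range [-0.0112 -0.01    0.0022] x range [-0.0424  0.0467] z max 0.0735 centre x,z [0.0018 0.031 ]
```

Request:
{"api": "send_rows", "payload": {
  "grip": [0, 0, 0, 0, 0, 0, 0, 0, 0, 0],
  "slide": [
    [0, 0.04, 0.15],
    [0, 0.08, 0.35],
    [0, 0.08, 0.55],
    [0, 0.08, 0.75],
    [0, 0.08, 0.88],
    [0, 0.08, 0.96],
    [0, 0.08, 1],
    [0, 0.08, 1],
    [0, 0.08, 1],
    [0, 0.08, 1]
  ],
  "turn": [0, 0, 0, 0, 0, 0, 0, 0, 0, 0]
}}

```text
time: 14.88
position: [0.5288, 0.2642, 0.1117]
ee_rot: [0.339, 3.121, 0.003]
ft_force: [0.6, -0.0, -2.2]
opening: 0.0192
finger_force: 59.3
```

```bash
python3 g.py .5261 .2632 .1023 77.6
```

```text
t 14.88 pos [0.5288 0.2642 0.1117] yaw 77.61 tilt 0.16 q [ 0.74  0.46 -0.26  0.   -0.86 -2.52]
slide units [ 0.02  -0.013  0.078] turn units 0.0 open 0.0192 F [ 0.6 -0.  -2.2] ff 59.3
```

Request:
{"api": "send_rows", "payload": {
  "grip": [0, 0, 0, 0, 0, 0],
  "slide": [
    [0.01, -0.01, 0.02],
    [0.02, -0.01, 0.04],
    [0.02, -0.01, 0.055],
    [0.02, -0.01, 0.06],
    [0.02, -0.01, 0.06],
    [0.02, -0.01, 0.06]
  ],
  "turn": [0, 0, 0, 0, 0, 0]
}}

```text
time: 15.38
position: [0.5257, 0.2633, 0.1033]
ee_rot: [0.339, 3.123, 0.001]
ft_force: [0.6, -0.0, 0.5]
opening: 0.0192
finger_force: 59.6
```

Request:
{"api": "send_rows", "payload": {
  "grip": [0, 0, 0, 0, 0],
  "slide": [
    [0, 0, 0.01],
    [0, 0, 0.02],
    [0, 0, 0.02],
    [0, 0, 0.02],
    [0, 0, 0.02]
  ],
  "turn": [0, 0, 0, 0, 0]
}}

```text
time: 15.8
position: [0.5268, 0.2636, 0.1024]
ee_rot: [0.337, 3.12, 0.002]
ft_force: [1.3, -1.4, 6.1]
opening: 0.0188
finger_force: 60.5
```

Seated (6 N of contact, height as expected). Releasing.

Request:
{"api": "send_rows", "payload": {
  "grip": [0.3, 0.35, 0.4, 0.43, 0.43],
  "slide": [
    [0, 0, 0],
    [0, 0, 0],
    [0, 0, 0],
    [0, 0, 0],
    [0, 0, 0]
  ],
  "turn": [0, 0, 0, 0, 0]
}}

```text
time: 16.22
position: [0.5252, 0.2631, 0.1002]
ee_rot: [-0.339, -3.123, 0.001]
ft_force: [0.3, 0.1, -0.2]
opening: 0.0366
finger_force: 0.0
```

Request:
{"api": "send_rows", "payload": {
  "grip": [0.43, 0.43, 0.43, 0.43, 0.43, 0.43],
  "slide": [
    [0, 0, -0.1],
    [0, 0, -0.3],
    [0, 0, -0.55],
    [0, 0, -0.8],
    [0, 0, -1],
    [0, 0, -1]
  ],
  "turn": [0, 0, 0, 0, 0, 0]
}}

```text
time: 16.72
position: [0.5278, 0.2647, 0.2267]
ee_rot: [0.336, 3.114, 0.011]
ft_force: [0.1, 1.0, 0.8]
opening: 0.0368
finger_force: 0.0
```

```bash
python3 g.py .476 -.1706 .215 96.45
```

```text
t 16.72 pos [0.5278 0.2647 0.2267] yaw 77.67 tilt 0.66 q [ 0.74  0.34 -0.12  0.   -1.1  -2.53]
slide units [-0.352 -3.637  0.072] turn units -0.0522 open 0.0368 F [0.1 1.  0.8] ff 0.0
```

Request:
{"api": "send_rows", "payload": {
  "grip": [0.5, 0.5, 0.5],
  "slide": [
    [-0.03, -0.33, 0],
    [-0.06, -0.66, 0],
    [-0.1, -1, 0]
  ],
  "turn": [0, 0, 0]
}}

```text
time: 16.97
position: [0.5105, 0.1426, 0.22]
ee_rot: [-0.336, -3.123, 0.0]
ft_force: [0.8, -0.3, 0.4]
opening: 0.0428
finger_force: 0.0
```

Request:
{"api": "send_rows", "payload": {
  "grip": [0.5, 0.5, 0.5],
  "slide": [
    [-0.03, -0.33, 0],
    [-0.06, -0.66, 0],
    [-0.1, -1, 0]
  ],
  "turn": [0, 0, 0]
}}

```text
time: 17.22
position: [0.4963, 0.022, 0.2202]
ee_rot: [-0.338, -3.123, -0.0]
ft_force: [2.0, -0.4, 1.0]
opening: 0.043
finger_force: 0.0
```

Request:
{"api": "send_rows", "payload": {
  "grip": [0.5, 0.5, 0.5],
  "slide": [
    [-0.03, -0.33, 0],
    [-0.06, -0.66, 0],
    [-0.1, -1, 0]
  ],
  "turn": [0, 0, 0]
}}

```text
time: 17.47
position: [0.4823, -0.0978, 0.2204]
ee_rot: [-0.338, -3.123, -0.0]
ft_force: [1.1, -1.1, -0.2]
opening: 0.0428
finger_force: 0.0
```

Request:
{"api": "send_rows", "payload": {
  "grip": [0.5, 0.5, 0.5, 0.5, 0.5, 0.5, 0.5],
  "slide": [
    [-0.03, -0.3, 0],
    [-0.06, -0.54, 0],
    [-0.072, -0.63, 0.04],
    [-0.072, -0.63, 0.04],
    [-0.072, -0.63, 0.04],
    [-0.072, -0.63, 0.04],
    [-0.072, -0.63, 0.04]
  ],
  "turn": [-0.018, -0.036, -0.0522, -0.0522, -0.0522, -0.0522, -0.0522]
}}

```text
time: 18.05
position: [0.4757, -0.171, 0.2159]
ee_rot: [-0.176, 3.136, 0.0]
ft_force: [-0.2, -0.2, 0.4]
opening: 0.0426
finger_force: 0.0
```

```bash
python3 g.py .476 -.1706 .0945 96.45
```

```text
t 18.05 pos [ 0.4757 -0.171   0.2159] yaw 96.41 tilt 0.01 q [-0.02  0.21 -0.33 -0.   -1.03 -1.44]
slide units [-0.003  0.003  1.011] turn units -0.0001 open 0.0426 F [-0.2 -0.2  0.4] ff 0.0
```

Request:
{"api": "send_rows", "payload": {
  "grip": [0.5, 0.5, 0.5, 0.5, 0.5, 0.5, 0.5, 0.5],
  "slide": [
    [0, 0, 0.2],
    [0, 0, 0.45],
    [0, 0, 0.7],
    [0, 0, 0.86],
    [0, 0, 0.96],
    [0, 0, 1],
    [0, 0, 1],
    [0, 0, 1]
  ],
  "turn": [0, 0, 0, 0, 0, 0, 0, 0]
}}

```text
time: 18.72
position: [0.4763, -0.1714, 0.0964]
ee_rot: [-0.177, 3.136, -0.001]
ft_force: [1.0, -0.4, 0.1]
opening: 0.0429
finger_force: 0.0
```

Request:
{"api": "send_rows", "payload": {
  "grip": [0.5, 0.5, 0, 0, 0, 0, 0, 0, 0, 0],
  "slide": [
    [0, 0, 0.01],
    [0, 0, 0.01],
    [0, 0, 0.01],
    [0, 0, 0.01],
    [0, 0, 0.01],
    [0, 0, 0.01],
    [0, 0, 0.01],
    [0, 0, 0.01],
    [0, 0, 0.01],
    [0, 0, 0.01]
  ],
  "turn": [0, 0, 0, 0, 0, 0, 0, 0, 0, 0]
}}

```text
time: 19.55
position: [0.4759, -0.172, 0.0953]
ee_rot: [-0.176, 3.136, -0.001]
ft_force: [-0.1, 0.7, 5.9]
opening: 0.017
finger_force: 60.6
```

Request:
{"api": "send_rows", "payload": {
  "grip": [0, 0, 0, 0, 0, 0, 0],
  "slide": [
    [0, 0, -0.1],
    [0, 0, -0.25],
    [0, 0, -0.45],
    [0, 0, -0.7],
    [0, 0, -0.92],
    [0, 0, -1],
    [0, 0, -1]
  ],
  "turn": [0, 0, 0, 0, 0, 0, 0]
}}

```text
time: 20.13
position: [0.4766, -0.1719, 0.2165]
ee_rot: [-0.175, 3.132, -0.001]
ft_force: [0.5, -0.2, -1.5]
opening: 0.0171
finger_force: 59.7
```

```bash
python3 g.py .5119 .1988 .21 77.6; python3 w.py .0375
```

```text
t 20.13 pos [ 0.4766 -0.1719  0.2165] yaw 96.4 tilt 0.29 q [-0.03  0.21 -0.33 -0.   -1.03 -1.43]
slide units [-0.637  3.037  0.056] turn units 0.0522 open 0.0171 F [ 0.5 -0.2 -1.5] ff 59.7
scene 196 y range [-0.0065  0.01    0.0113] x range [-0.0387  0.0214] z max 0.0626 centre x,z [-0.0027  0.0257]
top 13
```

Request:
{"api": "send_rows", "payload": {
  "grip": [0, 0, 0, 0, 0],
  "slide": [
    [-0.01, 0.06, 0],
    [-0.04, 0.22, 0],
    [-0.09, 0.45, 0],
    [-0.14, 0.72, 0],
    [-0.21, 1, 0]
  ],
  "turn": [0, 0, 0, 0, 0]
}}

```text
time: 20.65
position: [0.4856, -0.0487, 0.2125]
ee_rot: [0.172, -3.132, 0.0]
ft_force: [0.2, 0.3, -1.5]
opening: 0.0167
finger_force: 59.5
```

Request:
{"api": "send_rows", "payload": {
  "grip": [0, 0, 0, 0],
  "slide": [
    [-0.05, 0.27, 0],
    [-0.1, 0.53, 0],
    [-0.15, 0.78, 0],
    [-0.21, 1, 0]
  ],
  "turn": [0, 0, 0, 0]
}}

```text
time: 20.98
position: [0.4974, 0.0742, 0.2126]
ee_rot: [0.176, -3.133, 0.002]
ft_force: [0.1, 0.2, -1.3]
opening: 0.017
finger_force: 59.6
```

Request:
{"api": "send_rows", "payload": {
  "grip": [0, 0, 0, 0, 0, 0, 0],
  "slide": [
    [-0.05, 0.27, 0],
    [-0.1, 0.53, 0],
    [-0.15, 0.78, 0],
    [-0.2, 0.94, 0],
    [-0.22, 1, 0],
    [-0.22, 1, 0],
    [-0.22, 1, 0]
  ],
  "turn": [0.012, 0.026, 0.04, 0.0522, 0.0522, 0.0522, 0.0522]
}}

```text
time: 21.57
position: [0.5107, 0.1941, 0.213]
ee_rot: [-0.336, -3.121, 0.004]
ft_force: [0.1, -0.4, -2.5]
opening: 0.0169
finger_force: 59.7
```

```bash
python3 g.py .5119 .1988 .0879 77.6; python3 w.py .0375
```

```text
t 21.57 pos [0.5107 0.1941 0.213 ] yaw 77.69 tilt 0.21 q [ 0.66  0.28 -0.24 -0.   -1.05 -2.45]
slide units [-0.004  0.043  1.042] turn units 0.0003 open 0.0169 F [ 0.1 -0.4 -2.5] ff 59.7
scene 101 y range [-0.0074 -0.002   0.0105] x range [-0.039   0.0092] z max 0.0591 centre x,z [-0.0035  0.0226]
top 45 y range [-0.0094 -0.0085  0.0011] x range [-0.0341  0.0391] z max 0.061 centre x,z [0.0028 0.0243]
```

Request:
{"api": "send_rows", "payload": {
  "grip": [0, 0, 0, 0, 0, 0, 0, 0, 0, 0],
  "slide": [
    [0, 0.02, 0.15],
    [0, 0.04, 0.35],
    [0, 0.04, 0.55],
    [0, 0.04, 0.75],
    [0, 0.04, 0.88],
    [0, 0.04, 0.96],
    [0, 0.04, 1],
    [0, 0.04, 1],
    [0, 0.04, 1],
    [0, 0.04, 1]
  ],
  "turn": [0, 0, 0, 0, 0, 0, 0, 0, 0, 0]
}}

```text
time: 22.5
position: [0.5135, 0.1994, 0.0959]
ee_rot: [0.339, 3.121, 0.003]
ft_force: [0.4, 0.4, -1.8]
opening: 0.0171
finger_force: 59.6
```

```bash
python3 g.py .5119 .1988 .0879 77.6
```

```text
t 22.5 pos [0.5135 0.1994 0.0959] yaw 77.61 tilt 0.15 q [ 0.66  0.42 -0.37  0.   -0.78 -2.45]
slide units [ 0.012 -0.008  0.066] turn units 0.0 open 0.0171 F [ 0.4  0.4 -1.8] ff 59.6
```

Request:
{"api": "send_rows", "payload": {
  "grip": [0, 0, 0, 0, 0, 0],
  "slide": [
    [0.01, 0, 0.02],
    [0.01, 0, 0.04],
    [0.01, 0, 0.05],
    [0.01, 0, 0.05],
    [0.01, 0, 0.05],
    [0.01, 0, 0.05]
  ],
  "turn": [0, 0, 0, 0, 0, 0]
}}

```text
time: 23.0
position: [0.5116, 0.1995, 0.0887]
ee_rot: [0.339, 3.123, 0.0]
ft_force: [-0.1, 0.4, -1.0]
opening: 0.0168
finger_force: 59.8
```

Request:
{"api": "send_rows", "payload": {
  "grip": [0, 0, 0, 0, 0],
  "slide": [
    [0, 0, 0.01],
    [0, 0, 0.02],
    [0, 0, 0.02],
    [0, 0, 0.02],
    [0, 0, 0.02]
  ],
  "turn": [0, 0, 0, 0, 0]
}}

```text
time: 23.42
position: [0.5125, 0.1997, 0.0879]
ee_rot: [0.338, 3.121, 0.002]
ft_force: [0.3, -0.7, 6.1]
opening: 0.0168
finger_force: 61.0
```

Request:
{"api": "send_rows", "payload": {
  "grip": [0.3, 0.35, 0.4, 0.4, 0.4],
  "slide": [
    [0, 0, 0],
    [0, 0, 0],
    [0, 0, 0],
    [0, 0, 0],
    [0, 0, 0]
  ],
  "turn": [0, 0, 0, 0, 0]
}}

```text
time: 23.83
position: [0.5114, 0.1993, 0.0859]
ee_rot: [-0.339, -3.123, 0.001]
ft_force: [-0.2, -0.4, -0.1]
opening: 0.0342
finger_force: 0.0
```

Request:
{"api": "send_rows", "payload": {
  "grip": [0.4, 0.4, 0.4, 0.4, 0.4, 0.4, 0.4, 0.4],
  "slide": [
    [0, 0, -0.1],
    [0, 0, -0.3],
    [0, 0, -0.55],
    [0, 0, -0.8],
    [0, 0, -1],
    [0, 0, -1],
    [0, 0, -1],
    [0, 0, -1]
  ],
  "turn": [0, 0, 0, 0, 0, 0, 0, 0]
}}

```text
time: 24.5
position: [0.5109, 0.1991, 0.2054]
ee_rot: [-0.339, -3.122, 0.001]
ft_force: [-0.1, -0.4, 0.7]
opening: 0.0343
finger_force: 0.0
```

```bash
python3 g.py .4906 -.2998 .198 96.45
```

```text
t 24.5 pos [0.5109 0.1991 0.2054] yaw 77.59 tilt 0.09 q [ 0.67  0.29 -0.24 -0.   -1.04 -2.45]
slide units [-0.729 -4.097  0.063] turn units -0.0524 open 0.0343 F [-0.1 -0.4  0.7] ff 0.0
```

Request:
{"api": "send_rows", "payload": {
  "grip": [0.48, 0.48, 0.48],
  "slide": [
    [-0.06, -0.33, 0],
    [-0.12, -0.66, 0],
    [-0.18, -1, 0]
  ],
  "turn": [0, 0, 0]
}}

```text
time: 24.75
position: [0.5057, 0.0765, 0.2043]
ee_rot: [-0.336, -3.12, 0.003]
ft_force: [1.1, -0.6, -0.4]
opening: 0.0411
finger_force: 0.0
```

Request:
{"api": "send_rows", "payload": {
  "grip": [0.48, 0.48, 0.48],
  "slide": [
    [-0.06, -0.33, 0],
    [-0.12, -0.66, 0],
    [-0.18, -1, 0]
  ],
  "turn": [0, 0, 0]
}}

```text
time: 25.0
position: [0.5009, -0.046, 0.2046]
ee_rot: [-0.338, -3.12, 0.001]
ft_force: [0.2, -0.2, 0.1]
opening: 0.0408
finger_force: 0.0
```

Request:
{"api": "send_rows", "payload": {
  "grip": [0.48, 0.48, 0.48],
  "slide": [
    [-0.06, -0.33, 0],
    [-0.12, -0.66, 0],
    [-0.18, -1, 0]
  ],
  "turn": [0, 0, 0]
}}

```text
time: 25.25
position: [0.4962, -0.1679, 0.2046]
ee_rot: [-0.338, -3.12, 0.0]
ft_force: [1.0, 0.2, 0.4]
opening: 0.041
finger_force: 0.0
```

Request:
{"api": "send_rows", "payload": {
  "grip": [0.48, 0.48, 0.48, 0.48, 0.48, 0.48, 0.48],
  "slide": [
    [-0.06, -0.33, 0],
    [-0.12, -0.66, 0.02],
    [-0.18, -0.9, 0.06],
    [-0.19, -1, 0.06],
    [-0.19, -1, 0.06],
    [-0.19, -1, 0.06],
    [-0.19, -1, 0.06]
  ],
  "turn": [-0.018, -0.036, -0.0524, -0.0524, -0.0524, -0.0524, -0.0524]
}}

```text
time: 25.83
position: [0.4938, -0.2873, 0.1982]
ee_rot: [0.177, -3.135, -0.001]
ft_force: [-0.9, 0.5, -0.5]
opening: 0.041
finger_force: 0.0
```

```bash
python3 g.py .4906 -.2998 .0785 96.45
```

```text
t 25.83 pos [ 0.4938 -0.2873  0.1982] yaw 96.46 tilt 0.1 q [-0.24  0.34 -0.2  -0.   -1.04 -1.21]
slide units [ 0.036 -0.102  0.998] turn units 0.0 open 0.041 F [-0.9  0.5 -0.5] ff 0.0
```

Request:
{"api": "send_rows", "payload": {
  "grip": [0.45, 0.45, 0.45, 0.45, 0.45, 0.45, 0.45, 0.45, 0.45, 0.45],
  "slide": [
    [0.03, -0.1, 0.05],
    [0.03, -0.1, 0.25],
    [0.03, -0.1, 0.5],
    [0.03, -0.1, 0.72],
    [0.03, -0.1, 0.88],
    [0.03, -0.1, 0.96],
    [0.03, -0.1, 1],
    [0.03, -0.1, 1],
    [0.03, -0.1, 1],
    [0.03, -0.1, 1]
  ],
  "turn": [0, 0, 0, 0, 0, 0, 0, 0, 0, 0]
}}

```text
time: 26.67
position: [0.4929, -0.3008, 0.0805]
ee_rot: [-0.178, 3.134, -0.002]
ft_force: [0.5, 0.5, -0.1]
opening: 0.0383
finger_force: 0.0
```

Request:
{"api": "send_rows", "payload": {
  "grip": [0, 0, 0, 0, 0, 0, 0, 0],
  "slide": [
    [0, 0, 0],
    [0, 0, 0],
    [0, 0, 0],
    [0, 0, 0],
    [0, 0, 0],
    [0, 0, 0],
    [0, 0, 0],
    [0, 0, 0]
  ],
  "turn": [0, 0, 0, 0, 0, 0, 0, 0]
}}

```text
time: 27.33
position: [0.4925, -0.3009, 0.0801]
ee_rot: [-0.178, 3.135, -0.002]
ft_force: [-0.8, 1.0, 5.7]
opening: 0.0151
finger_force: 61.0
```

Request:
{"api": "send_rows", "payload": {
  "grip": [0, 0, 0, 0, 0, 0, 0, 0],
  "slide": [
    [0, 0, -0.1],
    [0, 0, -0.25],
    [0, 0, -0.45],
    [0, 0, -0.7],
    [0, 0, -0.92],
    [0, 0, -1],
    [0, 0, -1],
    [0, 0, -1]
  ],
  "turn": [0, 0, 0, 0, 0, 0, 0, 0]
}}

```text
time: 28.0
position: [0.4912, -0.3001, 0.198]
ee_rot: [0.176, -3.136, -0.002]
ft_force: [1.1, 0.7, -2.0]
opening: 0.0151
finger_force: 60.2
```

```bash
python3 g.py .4977 .1343 .195 77.6; python3 w.py .03
```

```text
t 28.0 pos [ 0.4912 -0.3001  0.198 ] yaw 96.43 tilt 0.09 q [-0.27  0.34 -0.19 -0.   -1.04 -1.19]
slide units [-0.46   3.591  0.03 ] turn units 0.0523 open 0.0151 F [ 1.1  0.7 -2. ] ff 60.2
scene 153 y range [-0.0033  0.0103  0.0114] x range [-0.0288  0.0281] z max 0.0493 centre x,z [0.0013 0.0213]
top 26
```

Request:
{"api": "send_rows", "payload": {
  "grip": [0, 0, 0, 0, 0],
  "slide": [
    [-0.01, 0.06, 0],
    [-0.03, 0.22, 0],
    [-0.06, 0.45, 0],
    [-0.09, 0.72, 0],
    [-0.13, 1, 0]
  ],
  "turn": [0, 0, 0, 0, 0]
}}

```text
time: 28.52
position: [0.4928, -0.1783, 0.1974]
ee_rot: [0.175, -3.134, -0.001]
ft_force: [1.1, 0.7, -1.5]
opening: 0.015
finger_force: 60.2
```

Request:
{"api": "send_rows", "payload": {
  "grip": [0, 0, 0, 0],
  "slide": [
    [-0.03, 0.27, 0],
    [-0.06, 0.53, 0],
    [-0.1, 0.78, 0],
    [-0.13, 1, 0]
  ],
  "turn": [0, 0, 0, 0]
}}

```text
time: 28.85
position: [0.4949, -0.0565, 0.1978]
ee_rot: [0.178, -3.134, 0.0]
ft_force: [0.8, 0.3, -0.9]
opening: 0.0147
finger_force: 60.2
```

Request:
{"api": "send_rows", "payload": {
  "grip": [0, 0, 0, 0],
  "slide": [
    [-0.03, 0.27, 0],
    [-0.06, 0.53, 0],
    [-0.1, 0.78, 0],
    [-0.13, 1, 0]
  ],
  "turn": [0, 0, 0, 0]
}}

```text
time: 29.18
position: [0.4968, 0.0644, 0.1978]
ee_rot: [0.179, -3.134, 0.001]
ft_force: [-0.1, 0.4, -0.7]
opening: 0.0149
finger_force: 60.2
```

Request:
{"api": "send_rows", "payload": {
  "grip": [0, 0, 0, 0, 0, 0, 0],
  "slide": [
    [-0.03, 0.2, 0],
    [-0.06, 0.38, 0],
    [-0.07, 0.52, 0],
    [-0.08, 0.59, 0],
    [-0.08, 0.59, 0],
    [-0.08, 0.59, 0],
    [-0.08, 0.59, 0]
  ],
  "turn": [0.012, 0.026, 0.04, 0.0523, 0.0523, 0.0523, 0.0523]
}}

```text
time: 29.77
position: [0.4988, 0.1334, 0.1982]
ee_rot: [-0.336, -3.122, 0.002]
ft_force: [1.1, 0.7, -1.5]
opening: 0.0148
finger_force: 60.1
```

```bash
python3 g.py .4992 .1343 .0741 77.6; python3 w.py .03
```

```text
t 29.77 pos [0.4988 0.1334 0.1982] yaw 77.73 tilt 0.1 q [ 0.58  0.25 -0.33 -0.   -1.   -2.36]
slide units [-0.003  0.01   1.035] turn units 0.0004 open 0.0148 F [ 1.1  0.7 -1.5] ff 60.1
scene 29
top 4
```

Request:
{"api": "send_rows", "payload": {
  "grip": [0, 0, 0, 0, 0, 0, 0, 0, 0, 0, 0],
  "slide": [
    [0, 0.01, 0.15],
    [0, 0.01, 0.35],
    [0, 0.01, 0.55],
    [0, 0.01, 0.75],
    [0, 0.01, 0.88],
    [0, 0.01, 0.96],
    [0, 0.01, 0.99],
    [0, 0.01, 0.99],
    [0, 0.01, 0.99],
    [0, 0.01, 0.99],
    [0, 0.01, 0.99]
  ],
  "turn": [0, 0, 0, 0, 0, 0, 0, 0, 0, 0, 0]
}}

```text
time: 30.78
position: [0.5002, 0.1354, 0.0813]
ee_rot: [0.338, 3.121, 0.002]
ft_force: [0.1, 0.1, -1.4]
opening: 0.0147
finger_force: 60.2
```

```bash
python3 g.py .4992 .1343 .0741 77.6
```

```text
t 30.78 pos [0.5002 0.1354 0.0813] yaw 77.65 tilt 0.14 q [ 0.58  0.4  -0.47  0.   -0.71 -2.36]
slide units [ 0.006 -0.011  0.06 ] turn units 0.0002 open 0.0147 F [ 0.1  0.1 -1.4] ff 60.2
```

Request:
{"api": "send_rows", "payload": {
  "grip": [0, 0, 0, 0, 0, 0],
  "slide": [
    [0, -0.01, 0.02],
    [0, -0.01, 0.04],
    [0, -0.01, 0.045],
    [0, -0.01, 0.045],
    [0, -0.01, 0.045],
    [0, -0.01, 0.045]
  ],
  "turn": [0, 0, 0, 0, 0, 0]
}}

```text
time: 31.28
position: [0.4993, 0.1339, 0.0748]
ee_rot: [-0.338, -3.123, 0.0]
ft_force: [-0.6, -0.7, -1.0]
opening: 0.015
finger_force: 60.3
```

Request:
{"api": "send_rows", "payload": {
  "grip": [0, 0, 0, 0, 0],
  "slide": [
    [0, 0, 0.01],
    [0, 0, 0.02],
    [0, 0, 0.02],
    [0, 0, 0.02],
    [0, 0, 0.02]
  ],
  "turn": [0, 0, 0, 0, 0]
}}

```text
time: 31.7
position: [0.5001, 0.134, 0.0741]
ee_rot: [0.337, 3.122, 0.001]
ft_force: [-1.2, -0.2, 9.8]
opening: 0.0146
finger_force: 61.8
```

Seated. Small opening (cheek nearby), then retreat.

Request:
{"api": "send_rows", "payload": {
  "grip": [0.28, 0.33, 0.35, 0.35, 0.35],
  "slide": [
    [0, 0, 0],
    [0, 0, 0],
    [0, 0, 0],
    [0, 0, 0],
    [0, 0, 0]
  ],
  "turn": [0, 0, 0, 0, 0]
}}

```text
time: 32.12
position: [0.4992, 0.1338, 0.0721]
ee_rot: [-0.338, -3.123, 0.0]
ft_force: [-0.8, -0.6, -0.6]
opening: 0.03
finger_force: 0.0
```

Request:
{"api": "send_rows", "payload": {
  "grip": [0.35, 0.35, 0.35, 0.35, 0.35, 0.35, 0.35],
  "slide": [
    [0, 0, -0.1],
    [0, 0, -0.3],
    [0, 0, -0.55],
    [0, 0, -0.8],
    [0, 0, -1],
    [0, 0, -1],
    [0, 0, -1]
  ],
  "turn": [0, 0, 0, 0, 0, 0, 0]
}}

```text
time: 32.7
position: [0.4998, 0.1343, 0.1937]
ee_rot: [0.338, 3.121, 0.004]
ft_force: [0.4, -0.2, -0.8]
opening: 0.0299
finger_force: 0.0
```

Request:
{"api": "send_rows", "payload": {
  "grip": [0.35, 0.35, 0.35, 0.35, 0.35, 0.35],
  "slide": [
    [0.25, -0.2, 0],
    [0.5, -0.4, 0],
    [0.75, -0.7, 0],
    [1, -1, 0],
    [1, -1, 0],
    [1, -1, 0]
  ],
  "turn": [0, 0, 0, 0, 0, 0]
}}

```text
time: 33.2
position: [0.3532, 0.0402, 0.1912]
ee_rot: [-0.34, -3.12, 0.002]
ft_force: [1.0, 0.4, 0.6]
opening: 0.0297
finger_force: 0.0
```

Run:
```python
from h import *
im,d=bot.capture("scene");W=cloud("scene",d).reshape(-1,3);i=im.reshape(-1,3)
t=np.radians(12.5);e=np.array([np.sin(t),np.cos(t)]);x=np.array([np.cos(t),-np.sin(t)])
q=W-[.519,.231,0];s=q[:,:2]@e;h=q[:,:2]@x
for c,z in((.099,.07),(.033,.06),(-.033,.055),(-.099,.048)):
    m=(i.max(1)<110)&(abs(h)<.06)&(abs(s-c)<.025)&(W[:,2]>z)&(W[:,2]<.15)
    print(c,"ds",(np.percentile(s[m],[2,98])-c).round(4),"h",np.percentile(h[m],[1,99]).round(4),"top",np.percentile(W[m,2],99.5).round(4))
b,_=bot.capture("top")
cv2.imwrite("pics/end.png",np.hstack([cv2.resize(im[120:300,230:470],(400,300)),cv2.resize(b[150:285,110:290],(400,300))]))
```

```text
0.099 ds [-0.0093  0.013 ] h [-0.0408  0.0544] top 0.1285
0.033 ds [-0.0086  0.0114] h [-0.0305  0.047 ] top 0.1132
-0.033 ds [-0.0058  0.0118] h [-0.0253  0.0388] top 0.0988
-0.099 ds [-0.0046  0.0111] h [-0.0144  0.0319] top 0.0836
```

View pics/end.png

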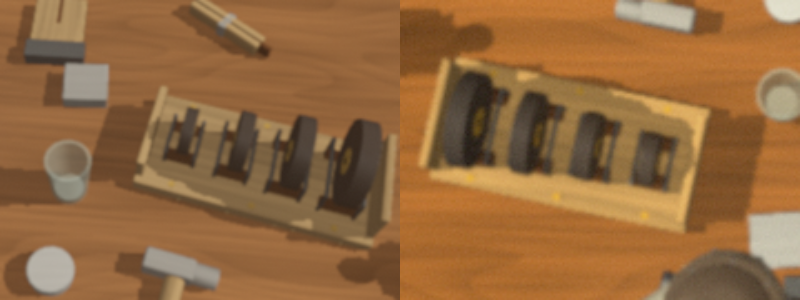

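Both views show all four wheels upright and graded between their hoops. Their tops match the seated heights to within 2 mm, and the jar is standing at (68,170) in the left panel. Handing in.

```bash
python3 -c "
from plant import bot
print(bot.sign_off())"
```

```text
the job is handed in; nothing more can be done
None
```

All four wheels are in their own storage bays, largest to smallest, upright and seated by the camera check; the jar was not touched, and the job was handed in at about 33 s (no verdict was returned).

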